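Set the bench slide to the rider and clamp it

ROBOT

A 6-joint arm with a two-finger parallel gripper is mounted at the origin on the work surface. World frame = base frame: x ahead of the robot, y to its left, z up, the work surface at z = 0. Lengths are in m, angles in rad, forces in N, time in s.
With the tool pointing down it reaches from about 0.375 to 0.9 m from the base axis. Payload 3.1 kg.
Tool frame: the origin (TCP) lies on the centre line of the jaws, within the pads' length; the fingertips stand 25 mm ahead of it and the grasp point (between the pads) lies 6 mm ahead of it (manip.tip_extent is the distance from the TCP to the fingertips, in m); z points along the fingers, y is the line along which they close (so a half turn about z gives the same grasp; the last joint's range is limited). The gripper opens to 85 mm and grips with 20 to 120 N. Pads are 22 mm wide; open, the fingers measure 114 mm over their backs; the gripper's body (76 mm by 85 mm) begins 54 mm behind the grasp point. The pads swing forward as they close: fully open they stand 13 mm farther back than shut.
Start: joints at [-1.496, 0.527, 1.433, -0, 1.181, -0.178], TCP at [0.156, -0.605, 0.256] pointing down, gripper open.
Joint ranges: [-3.08, 3.08], [-0.75, 2.2], [0.22, 2.44], [-1.43, 4.57], [0, 2.65], [-2.85, 2.85]. Speed limits (rad/s): [2.79, 2.79, 3.14, 3.14, 3.14, 3.14].

INTERFACE

Orientations are given as a unit quaternion [x, y, z, w].
In Python, from station import readout, imaging, order, manip gives the robot as it stands.
- The arm moves only by the tool move_arm, never from a script. Its argument "rows" is a list of rows, each a list of 7 numbers: the turn, a rotation vector about the tool's x, y, z in degrees, then the shift along the tool's x, y, z in mm, then the closure, from 0 (fully open) to 1 (shut). A call has 1 to 12 rows; each row is the pose to reach, as a shift and turn from the pose commanded when the call began, along the tool's axes at that moment; what a row does not reach only later rows make up. A row lasts 1/12 s, in which the tool goes at most 41.7 mm and 7.16 degrees, less where a joint would pass 70% of its speed; a pose out of reach is approached as far as the arm can. A call with a gripper value outside its range is refused whole. The fingers move at their own pace and stop on an object; "squeeze" is the grip in N (left out, the last holds). Time passes only in rows, so rows that repeat a pose let the fingers close. It gives the time, the measured TCP pose, the force, the opening and the grip force at its end, in the units of the state.
- readout.sense(): the state, without advancing time (a new reading comes with each control period).
- imaging.snapshot(name): name is "side" or "top" or "wrist"; returns a dict with "img" (400x640x3 uint8, red, green, blue), "z_map" (400x640 float32, m along the optical axis (not along the pixel's ray), 0 where there is no reading), "fovy" (degrees; the focal length in pixels is half the picture's height over the tangent of half this angle, whatever the lens; pixels are square), "cx", "cy" (the principal point, pixels), "rvec" (rotation vector, rad) and "tvec" (3), from world to camera coordinates, as OpenCV has them. Camera axes: x right, y down, z forward; pixel columns grow to the right and rows downward; lengths in m; the calibration is good to about 2 mm. A picture is of the moment at which its call begins.
- order.sign_off(): hands the job in; it is judged then, once.
The state is a dict: "t": time; "q": joint angles; "qd": joint speeds; "tau": joint torques, N m; "tcp_pos": TCP position; "tool_rot": TCP orientation; "force": force on the tool from outside, world axes, zero at the start; "ft_torque": the same for the moment, N m; "finger_gap": opening from 0.0 (shut) to 1.0 (fully open); "gripper_force": force on a finger pad.
Only numpy, scipy, OpenCV 4.12 (cv2) and the standard library are available. Lean on these libraries where they do the work, as an engineer would, in place of code of your own. Each camera call takes 0.05 s, during which the arm holds its last target. There are 200 camera calls.

TASK

Set the length stop on the little screw slide: swing the clamp lever on the carriage slack, crank the handwheel until the carriage's pointer stands squarely opposite the tooth of the index rider on the scale, then swing the clamp lever fully tight again. Do not turn the wheel while the clamp is tight, and leave the other things on the bench where they are.

Things in the scene. Friction and masses are not known exactly. Their poses are not given: they have to be found in the camera images.
- bed: Screw slide bolted to the bench: grey cast bed 200 mm long (x), 100 mm wide, 123 mm high at its two end plates. Origin under its centre on the bench top; x points from the handwheel end to the far end, y to the left seen from the handwheel, z up. Place and yaw vary.
- slide (a joint): Travel along the bed's +x (m) of the carriage, a dark steel block 70 x 90 mm whose top is 129 mm above the bench; 0 at the handwheel end, range 0 to 0.060. Moved only by the handwheel, 10 mm per turn.
- handwheel (a joint): Turn of the handwheel (rad), range 0 to 37.5; 0 with the crank grip at the top. Grows clockwise as seen looking along the bed's +x (grip goes from the top to the bed's -y side first); each clockwise turn (6.283) carries the carriage 10 mm to +x, anticlockwise brings it back. Needs about 1.5 N at the grip; stays where it is left.
- wheel_centre (a point): Centre of the spoked steel handwheel (110 mm across, rim 10 mm thick, hub 16 mm thick), 130 mm to the -x side of the bed's origin and 100 mm above the bench; the wheel's axis is the bed's x axis, and the point's axes turn with the wheel.
- grip_mid (a point): On the axis of the crank grip, 50 mm out from the wheel's plane (away from the bed), 42 mm off the wheel's axis: black handle parallel to that axis, reaching from 8 to 80 mm out, 19 mm thick here. It spins freely on its pin, so it can be pinched and carried round the circle without turning the gripper. Moves with the wheel.
- pointer (a point): Tip of the small brass tooth on the carriage's +y side, 55 mm from the bed's middle plane and 90 mm above the bench, just over the aluminium scale (ticks every 5 mm, no figures). Moves with the carriage.
- rider_tip (a point): Tip of the tooth of the index rider, a small fixed brass clip 12 mm wide with a thumbscrew, sitting on the scale; it marks the wanted position. Tooth points to the bed's -y; same axes as the bed. The pointer is on the mark when both tips have the same x in the bed's frame. It starts 15 to 42 mm to the bed's +x of the pointer.
- clamp (a joint): Angle of the clamp lever on the carriage (rad): 0 = tight (stop), arm towards the handwheel and the bed's -y; 1.4 = slack (stop), swung anticlockwise seen from above. Over 1.0 is slack, under 0.2 tight. About 2 N at the post moves it; it stays where left. Starts tight (0 to 0.1). Do not turn the handwheel while it is under 0.5.
- clamp_pivot (a point): On the vertical axis of the clamp lever, on top of its hub, 149 mm above the bench, on the middle of the carriage.
- clamp_post (a point): Centre of the top of the lever's upright black post, 58 mm from the pivot, 181 mm above the bench; the post is 14 to 16 mm thick and free over the top 33 mm. At clamp = 0 the arm points 2.6 rad clockwise (seen from above) from the bed's +x.
- flux_bottle: Bystander: white plastic bottle, 48 mm across, 95 mm tall; origin under its centre. Leave it where it is.
- bench_block: Bystander: flat polished steel block 65 x 65 x 20 mm; origin under its centre. Leave it where it is.
- ring_clamp: Bystander: wooden ring clamp 100 x 26 x 20 mm lying on the bench; origin under its centre. Leave it where it is.
- hammer: Bystander: small hammer with wooden handle, about 240 mm long, lying on the bench. Leave it where it is.
- glass_mug: Bystander: glass mug, 80 mm across, 85 mm tall; origin under its centre. Leave it where it is.
- tool_jar: Bystander: glass jar, 72 mm across, 100 mm tall, hand tools standing in it up to 185 mm; origin under its centre. Leave it where it is.
- polish_tin: Bystander: flat round aluminium tin, 64 mm across, 35 mm tall; origin under its centre. Leave it where it is.

How it is judged:
By the outcome, as a careful person would: the job done as asked, in the order asked, and still so for the second after the job is handed in, with the robot touching nothing.
It also fails if it takes over 72 s, if anything falls off the work surface, if the arm or the gripper's body presses on something with over 40 N, if the wrist force passes 120 N, or if a joint passes its speed limit or range.

## Working session

There is one attempt and no reset: what is moved stays moved. The work goes in short steps, Python scripts to look and compute and a tool call to move; the robot and the scene stay as the last step left them, time stands still between calls to the robot, and variables do not carry over. Pictures are saved under pics/ and viewed, at most 10 in all, crops included, and the job is handed in when it is done.

Besides the shell and the picture viewer there is one more tool, called after "Emit:" as name(argument=value, ...) on one line, values as JSON. move_arm: Moves the arm, as the interface text tells. Its arguments: {"type":"object","properties":{"rows":{"type":"array"},"squeeze":{"type":"number"}},"required":["rows"]}

```bash
mkdir -p pics; ls; python3 - <<'E'
from station import readout, imaging, order, manip
import cv2,numpy as np
for n in ("side","top","wrist"):
    s=imaging.snapshot(n); np.savez(f"/tmp/{n}.npz",**s)
    cv2.imwrite(f"pics/{n}0.png",s["img"][:,:,::-1])
    R=cv2.Rodrigues(np.array(s["rvec"]))[0]; print(n,s["fovy"],s["cx"],s["cy"],(-R.T@np.array(s["tvec"])).round(3),R[2].round(3))
print(readout.sense(), [x for x in dir(manip) if x[0]!='_'])
E
```

```text
pics
side 52.13290684961487 315.1033666581116 197.9377827360434 [0.092 0.892 1.17 ] [ 0.32  -0.631 -0.707]
top 48.24083636855467 317.160397951116 202.99837476178104 [ 0.342 -0.067  1.515] [ 0.162  0.002 -0.987]
wrist 59.50134921634772 320.4369321087643 202.60017844785588 [ 0.237 -0.582  0.373] [-0.316 -0.08  -0.945]
{'t': 0.15, 'q': array([-1.49650026e+00,  5.28248861e-01,  1.43357831e+00,  1.52022121e-05,
        1.18137925e+00, -1.78497735e-01]), 'qd': array([-0.00122054, -0.00355338, -0.0050254 ,  0.0013428 , -0.00085005,
       -0.0012236 ]), 'tau': array([ 2.70795281e-04, -4.42744303e+01, -1.78276259e+01, -3.07883947e-04,
        5.60526285e-03, -1.21646735e-06]), 'tcp_pos': array([ 0.15631582, -0.60463622,  0.25557013]), 'tool_rot': array([ 9.92022583e-01,  1.26057702e-01,  4.90405942e-05, -8.05425607e-04]), 'force': array([-0.38226169,  0.49859433,  0.22685598]), 'ft_torque': array([-0.02016665,  0.01109219,  0.00875799]), 'gripper_force': 0.0, 'finger_gap': 0.9992935787745943} ['PlanningError', 'tip_extent']
```

View pics/top0.png

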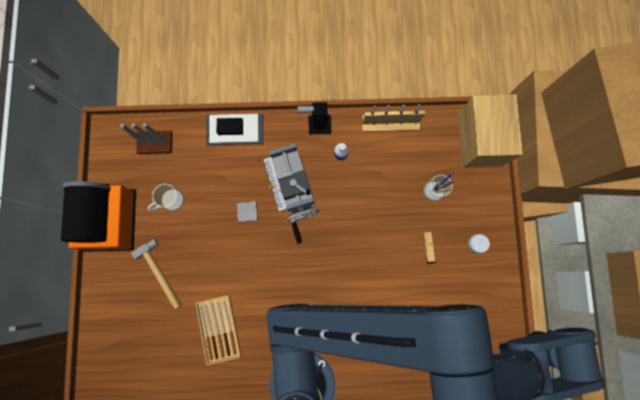

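View pics/side0.png

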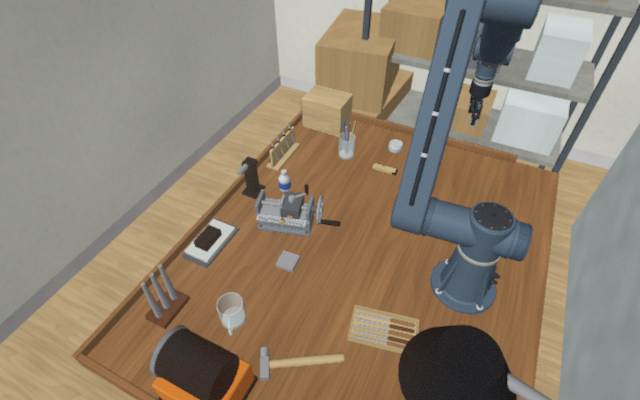

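Top view: the slide is at about (290,180), with the handwheel at (303,213) and the black grip at (296,232). The clamp post is near (293,184) and the bottle at (341,151). Next I'll measure from the depth maps.

```bash
cat > h.py <<'E'
import cv2,numpy as np
from station import readout,imaging
def cam(s):
    R=cv2.Rodrigues(np.array(s["rvec"],float))[0]; f=200/np.tan(np.radians(float(s["fovy"]))/2)
    return R,np.array(s["tvec"],float),f,float(s["cx"]),float(s["cy"])
def cloud(s):
    R,t,f,cx,cy=cam(s); z=s["z_map"]; v,u=np.mgrid[:400,:640]
    P=np.stack([(u-cx)/f*z,(v-cy)/f*z,z],-1); return (P-t)@R
def onplane(s,u,v,h):
    R,t,f,cx,cy=cam(s); d=np.array([(u-cx)/f,(v-cy)/f,1])@R; c=-R.T@t
    return c+d*(h-c[2])/d[2]
def proj(s,p):
    R,t,f,cx,cy=cam(s); q=R@np.array(p)+t; return np.array([q[0]/q[2]*f+cx,q[1]/q[2]*f+cy])
E
python3 - <<'E'
from h import *
T=dict(np.load("/tmp/top.npz")); S=dict(np.load("/tmp/side.npz"))
a=cv2.resize(T["img"][130:255,245:365],None,fx=4.5,fy=4.5,interpolation=cv2.INTER_CUBIC)
b=cv2.resize(S["img"][170:250,245:350],None,fx=5.5,fy=5.5,interpolation=cv2.INTER_CUBIC)
cv2.imwrite("pics/topc.png",a[:,:,::-1]);cv2.imwrite("pics/sidec.png",b[:,:,::-1])
for n,s,(v0,v1,u0,u1) in (("T",T,(130,255,245,365)),("S",S,(170,250,245,350))):
    P=cloud(s)[v0:v1,u0:u1]; z=P[...,2]
    for lo,hi in ((.115,.128),(.125,.135),(.17,.19)):
        m=(z>lo)&(z<hi)&(s["z_map"][v0:v1,u0:u1]>0)
        if m.sum()>3:
            r=cv2.minAreaRect(P[m][:,:2].astype(np.float32)*1000); print(n,lo,hi,m.sum(),P[m].mean(0).round(4),r)
    np.savetxt(f"/tmp/{n}.txt",z,fmt="%.3f")
for u,v in((296,232),(341,151),(247,211)): print(u,v,cloud(T)[v,u].round(3))
E
```

```text
T 0.115 0.128 443 [0.6396 0.0096 0.1238] ((645.1580810546875, 11.125007629394531), (239.4613037109375, 105.92279815673828), 15.770186424255371)
T 0.125 0.135 547 [0.6396 0.0086 0.1291] ((645.4938354492188, 11.976036071777344), (232.6920623779297, 96.08393859863281), 15.839012145996094)
T 0.17 0.19 21 [ 0.5991 -0.0379  0.1811] ((599.3348999023438, -37.91646957397461), (12.1997652053833, 12.363424301147461), 87.50682830810547)
S 0.115 0.128 347 [0.6521 0.0151 0.123 ] ((699.6845703125, 10.808738708496094), (160.6907958984375, 367.9976501464844), 85.41610717773438)
S 0.125 0.135 320 [0.6371 0.0134 0.1292] ((694.260009765625, 5.670555114746094), (141.40660095214844, 357.741943359375), 86.46896362304688)
S 0.17 0.19 20 [ 0.5941 -0.0329  0.1777] ((594.658203125, -33.89239501953125), (10.847494125366211, 15.630261421203613), 27.058021545410156)
296 232 [0.484 0.005 0.095]
341 151 [ 0.752 -0.149  0.074]
247 211 [0.566 0.173 0.022]
```

View pics/topc.png

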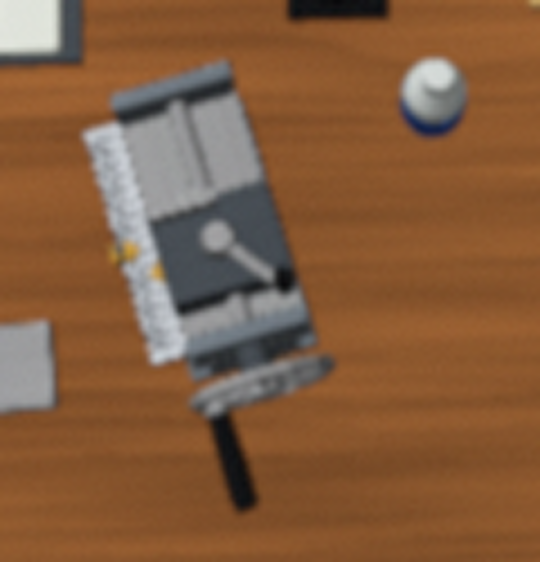

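View pics/sidec.png

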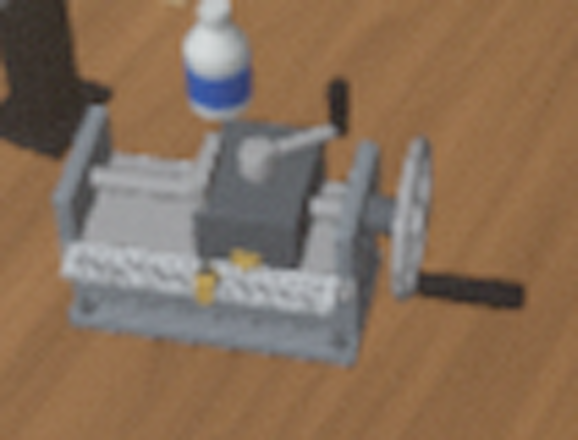

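The crops show the pointer at topc (157,270) and sidec (243,258). The rider is at topc (125,252) and sidec (205,285), and the grip is on the bed's +y side, slightly low. The clamp post is at topc (283,280). The tool yaw already nearly matches the bed yaw (about 15.8°). I'll fly over for a close wrist view.

Emit:
move_arm(rows=[[0,0,0,28,-20,-2,0],[0,0,0,56,-41,-4,0],[0,0,0,85,-61,-6,0],[0,0,0,113,-82,-8,0],[0,0,0,141,-102,-10,0],[0,0,0,170,-123,-12,0],[0,0,0,198,-143,-14,0],[0,0,0,226,-164,-16,0],[0,0,0,254,-184,-18,0],[0,0,0,283,-205,-20,0],[0,0,0,311,-225,-22,0],[0,0,0,339,-246,-24,0]])

```text
t: 1.15
tcp_pos: [0.4238, -0.2806, 0.2803]
tool_rot: [0.992, 0.126, -0.0, -0.0]
force: [0.3, -0.4, 0.5]
finger_gap: 0.999
gripper_force: 0.0
```

Emit:
move_arm(rows=[[0,0,0,28,-20,-2,0],[0,0,0,56,-41,-4,0],[0,0,0,85,-61,-6,0],[0,0,0,113,-82,-8,0],[0,0,0,141,-102,-10,0],[0,0,0,170,-123,-12,0],[0,0,0,198,-143,-14,0],[0,0,0,226,-164,-16,0],[0,0,0,254,-184,-18,0],[0,0,0,283,-205,-20,0],[0,0,0,311,-225,-22,0],[0,0,0,339,-246,-24,0]])

```text
t: 2.15
tcp_pos: [0.6904, 0.0423, 0.3039]
tool_rot: [0.992, 0.126, -0.0, -0.0]
force: [-0.2, -0.9, 0.2]
finger_gap: 1.0
gripper_force: 0.0
```

```bash
python3 - <<'E'
from h import *
import time
s=imaging.snapshot("wrist"); np.savez("/tmp/w1.npz",**s); cv2.imwrite("pics/w1.png",s["img"][:,:,::-1])
P=cloud(s); z=P[...,2]; ok=s["z_map"]>0
hsv=cv2.cvtColor(s["img"],cv2.COLOR_RGB2HSV)
for nm,lo,hi in(("carr",.1265,.132),("post",.172,.19),("piv",.145,.153),("plates",.119,.1262)):
    m=(ok&(z>lo)&(z<hi)).astype(np.uint8); n,l,st,c=cv2.connectedComponentsWithStats(m)
    for i in range(1,n):
        if st[i,4]>60:
            q=P[l==i]; r=cv2.minAreaRect(q[:,:2].astype(np.float32)*1000); print(nm,st[i],q.mean(0).round(4),np.round(r[0],1),np.round(r[1],1),round(r[2],2))
r=readout.sense();print(r["tcp_pos"],r["tool_rot"],r["force"],r["q"])
E
```

```text
carr [512  22  35  14 203] [ 0.8466 -0.0774  0.1289] [846.2 -78.1] [ 5.3 27.9] 0.04
carr [ 291  213   99   69 4400] [0.6332 0.0068 0.1284] [633.6  10.5] [70.1 89. ] 15.65
post [374 313  20  21 293] [ 0.6003 -0.034   0.1784] [599.4 -35. ] [14.5 13.2] 85.98
piv [512   0  62  34 315] [ 0.8486 -0.07    0.1491] [847.8 -74.7] [46.   9.5] 77.03
piv [290 221  60  14 727] [0.6581 0.036  0.1491] [657.5  36.1] [10.7 49.9] 15.13
piv [329 247  57  61 652] [0.6268 0.0008 0.1477] [619.9  -9.4] [69.9 20.9] 54.14
piv [311 346  62  13 497] [ 0.5379 -0.0163  0.1492] [536.5 -17.4] [10.1 59.7] 14.63
plates [501   0  35  37 209] [ 0.8503 -0.0654  0.1226] [850.1 -68.3] [38.  9.] 61.94
plates [ 285  105  108   20 1825] [0.7501 0.0435 0.1225] [749.8  43.6] [14.1 89.7] 15.83
plates [291 210  98   6 304] [0.6668 0.0198 0.1228] [666.4  20. ] [ 2.4 88.3] 15.84
plates [296 296  77  15 965] [ 0.5708 -0.0008  0.1224] [569.8  -1.4] [14.6 77. ] 15.97
[0.69434177 0.04806717 0.30421488] [ 0.99174327  0.12818521  0.0031348  -0.00200398] [3.942605   1.81166782 0.53026315] [-0.0931407   0.58338071  1.18574454  0.00539986  1.36723528  1.21949829]
```

View pics/w1.png

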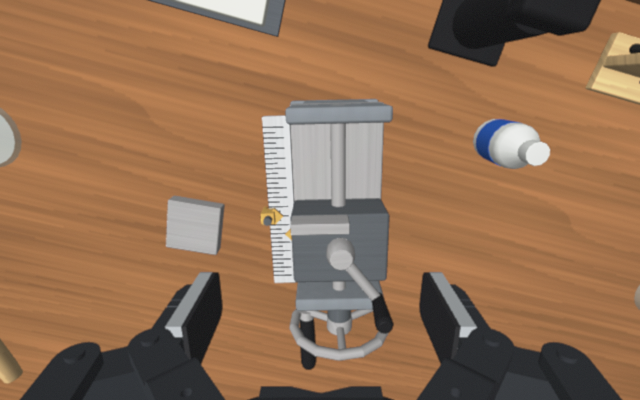

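The wrist view shows the rider tooth near (280,216) and the pointer tip near (287,234). The post is at (384,323), which is (0.600,-0.035) in the world, with the pivot at about (0.634,0.010). Bed yaw is 15.8°. I'll grip the clamp post and measure the tips from the saved picture.

Emit:
move_arm(rows=[[0,0,0,-25,12,0,0],[0,0,0,-52,25,0,0],[0,0,0,-80,38,10,0],[0,0,0,-106,51,30,0],[0,0,0,-106,51,55,0],[0,0,0,-106,51,80,0],[0,0,0,-106,51,100,0],[0,0,0,-106,51,112,0],[0,0,0,-106,51,120,0],[0,0,0,-106,51,120,0],[0,0,0,-106,51,120,0.3],[0,0,0,-106,51,120,0.5]], squeeze=20)

```text
t: 3.2
tcp_pos: [0.6006, -0.0352, 0.1852]
tool_rot: [0.992, 0.126, 0.001, 0.0]
force: [-0.4, 0.8, 0.3]
finger_gap: 0.751
gripper_force: 0.0
```

```bash
cat > tips.py <<'E'
from h import *
def tips(s,O=np.array([.6603,.0184]),yaw=np.radians(15.8),show=True):
    hsv=cv2.cvtColor(s["img"],cv2.COLOR_RGB2HSV)
    m=((hsv[...,0]>14)&(hsv[...,0]<32)&(hsv[...,1]>130)&(hsv[...,2]>110))
    v,u=np.nonzero(m); Q=np.array([onplane(s,a,b,.09)[:2] for a,b in zip(u,v)])-O
    c,n=np.cos(yaw),np.sin(yaw); B=np.c_[Q@[c,n],Q@[-n,c]]*1000
    k=(abs(B[:,0])<100)&(B[:,1]>44)&(B[:,1]<90); 
    for i in np.argsort(-B[k][:,1]): print(u[k][i],v[k][i],B[k][i].round(1))
E
python3 -c "
from tips import *
tips(dict(np.load('/tmp/w1.npz')))
from station import readout
r=readout.sense();print(r['tcp_pos'],r['tool_rot'],r['finger_gap'])"
```

```text
260 223 [-15.9  79.2]
260 222 [-14.8  79.2]
260 221 [-13.7  79.1]
260 220 [-12.6  79. ]
260 219 [-11.5  78.9]
260 218 [-10.4  78.8]
260 217 [-9.3 78.7]
260 216 [-8.2 78.6]
260 215 [-7.1 78.6]
260 214 [-6.  78.5]
260 213 [-4.9 78.4]
261 224 [-17.   78.3]
260 212 [-3.9 78.3]
261 223 [-15.9  78.2]
261 222 [-14.8  78.1]
261 221 [-13.7  78.1]
261 220 [-12.6  78. ]
261 219 [-11.5  77.9]
261 218 [-10.4  77.8]
261 217 [-9.3 77.7]
261 216 [-8.2 77.6]
261 215 [-7.1 77.5]
261 214 [-6.  77.5]
261 213 [-5.  77.4]
262 225 [-18.1  77.4]
261 212 [-3.9 77.3]
262 224 [-17.   77.3]
261 211 [-2.8 77.2]
262 223 [-15.9  77.2]
261 210 [-1.7 77.1]
262 222 [-14.8  77.1]
262 221 [-13.7  77. ]
262 220 [-12.6  77. ]
262 219 [-11.5  76.9]
262 218 [-10.4  76.8]
262 217 [-9.3 76.7]
262 216 [-8.2 76.6]
262 215 [-7.1 76.5]
262 214 [-6.1 76.5]
262 213 [-5.  76.4]
262 212 [-3.9 76.3]
262 211 [-2.8 76.2]
262 210 [-1.7 76.1]
262 209 [-0.7 76. ]
262 208 [ 0.4 76. ]
263 218 [-10.4  75.8]
263 217 [-9.3 75.7]
263 216 [-8.3 75.6]
263 215 [-7.2 75.5]
263 214 [-6.1 75.4]
263 213 [-5.  75.4]
263 212 [-3.9 75.3]
263 211 [-2.8 75
[... 3196 characters left out ...]
7 59.4]
279 216 [-8.6 59.4]
279 215 [-7.5 59.3]
279 214 [-6.4 59.2]
279 213 [-5.4 59.2]
280 217 [-9.7 58.4]
280 216 [-8.6 58.3]
280 215 [-7.5 58.3]
280 214 [-6.5 58.2]
281 216 [-8.7 57.3]
281 215 [-7.6 57.3]
286 234 [-28.7  53.3]
286 233 [-27.6  53.3]
287 234 [-28.7  52.3]
287 233 [-27.6  52.2]
288 235 [-29.9  51.3]
288 234 [-28.8  51.3]
288 233 [-27.6  51.2]
288 232 [-26.5  51.1]
289 236 [-31.   50.3]
289 235 [-29.9  50.3]
289 234 [-28.8  50.2]
289 233 [-27.6  50.2]
289 232 [-26.5  50.1]
289 231 [-25.4  50.1]
290 237 [-32.2  49.4]
290 236 [-31.1  49.3]
290 235 [-29.9  49.2]
[ 0.60057268 -0.03519352  0.18521777] [9.92016245e-01 1.26106627e-01 8.83673499e-04 3.28403404e-04] 0.7505623669841706
```

Pointer tip is at bed x −28.1 mm and rider tip at −8.1 mm, so about 20 mm or 2.0 turns. Now I'll close on the post and swing it slack.

Emit:
move_arm(rows=[[0,0,0,0,0,0,0.7],[0,0,0,0,0,0,0.9],[0,0,0,0,0,0,1],[0,0,0,0,0,0,1],[0,0,0,0,0,0,1],[0,0,0,0,0,0,1],[0,0,0,0,0,0,1],[0,0,0,0,0,0,1],[0,0,0,0,0,0,1]], squeeze=30)

```text
t: 3.95
tcp_pos: [0.6, -0.0355, 0.1849]
tool_rot: [0.992, 0.126, 0.0, 0.0]
force: [-1.3, -3.5, 5.9]
finger_gap: 0.162
gripper_force: 29.5
```

Emit:
move_arm(rows=[[0,0,0,5,5.5,0,1],[0,0,0,11,10.5,0,1],[0,0,0,17.5,14.5,0,1],[0,0,0,24.5,17.5,0,1],[0,0,0,31.5,20,0,1],[0,0,0,39,21,0,1],[0,0,0,46.5,21.5,0,1],[0,0,0,54,21,0,1],[0,0,0,61.5,19,0,1],[0,0,0,61.5,19,0,1],[0,0,0,61.5,19,0,1]])

```text
t: 4.87
tcp_pos: [0.6663, -0.0413, 0.1849]
tool_rot: [0.992, 0.127, 0.002, 0.003]
force: [1.9, -8.3, 1.5]
finger_gap: 0.161
gripper_force: 29.3
```

The clamp is now about 1.3 rad by the post position. I'll release, rise, and move to view the crank grip.

Emit:
move_arm(rows=[[0,0,0,0,0,0,0.5],[0,0,0,0,0,0,0.3],[0,0,0,0,0,0,0.3],[0,0,0,0,0,0,0.3],[0,0,0,0,0,-20,0.3],[0,0,0,0,0,-50,0.3],[0,0,0,-20,-16,-80,0.3],[0,0,0,-45,-35,-100,0.3],[0,0,0,-70,-55,-105,0.3],[0,0,0,-95,-75,-105,0.3],[0,0,0,-120,-94,-105,0.3],[0,0,0,-120,-94,-105,0.3]])

```text
t: 5.87
tcp_pos: [0.5171, 0.0263, 0.2887]
tool_rot: [0.992, 0.127, -0.004, -0.002]
force: [-0.1, -0.5, -0.8]
finger_gap: 0.696
gripper_force: 0.0
```

```bash
python3 - <<'E'
from h import *
for i in range(4): s=imaging.snapshot("wrist")
np.savez("/tmp/w2.npz",**s); cv2.imwrite("pics/w2.png",s["img"][:,:,::-1])
P=cloud(s); O=np.array([.6603,.0184]);a=np.radians(15.8);c,n=np.cos(a),np.sin(a)
Q=P[...,:2]-O; B=np.dstack([Q@[c,n],Q@[-n,c],P[...,2]])*1000
ok=s["z_map"]>0
blk=s["img"].max(2)<70
m=ok&blk&(B[...,0]>-215)&(B[...,0]<-140)&(abs(B[...,1])<65)&(B[...,2]>30)&(B[...,2]<170)
for x in range(-210,-140,10):
    k=m&(abs(B[...,0]-x)<5)
    if k.sum()>5:
        q=B[k]; print(x,k.sum(),"y",q[:,1].min().round(1),q[:,1].max().round(1),"z",np.percentile(q[:,2],[5,50,98]).round(1))
k=ok&(abs(B[...,0]+130)<12)&(B[...,2]>130)&(B[...,2]<160)&(abs(B[...,1])<60); q=B[k]; print("wheel top",q.mean(0),q[:,2].max())
k=ok&(B[...,2]>172)&(B[...,2]<186)&(abs(B[...,0])<80)&(abs(B[...,1])<80)
if k.sum(): print("post",B[k].mean(0))
r=readout.sense();print(r["tcp_pos"],r["tool_rot"],r["finger_gap"],r["q"])
E
```

```text
-210 33 y 30.7 43.9 z [84.9 87.1 89. ]
-200 150 y 28.5 44.9 z [84.1 87.8 89.8]
-190 151 y 28.5 44.7 z [84.6 87.8 89.9]
-180 159 y 28.3 44.5 z [84.5 87.8 90.1]
-170 159 y 28.3 45.1 z [84.  87.6 89.7]
-160 162 y 29.2 45.0 z [83.7 87.3 89.4]
-150 68 y 29.2 43.8 z [84.5 87.5 89.4]
wheel top [-128.57360931    2.1999386   146.2974373 ] 155.5496069233098
post [-21.03627111 -55.77026175 178.98995132]
[0.52561513 0.02285214 0.28965875] [9.92011797e-01 1.26141279e-01 9.58321587e-04 2.30287971e-04] 0.6945526797368231 [-1.69191988e-01  3.52856401e-01  1.64022910e+00  1.29350960e-04
  1.14653948e+00  1.14859465e+00]
```

View pics/w2.png

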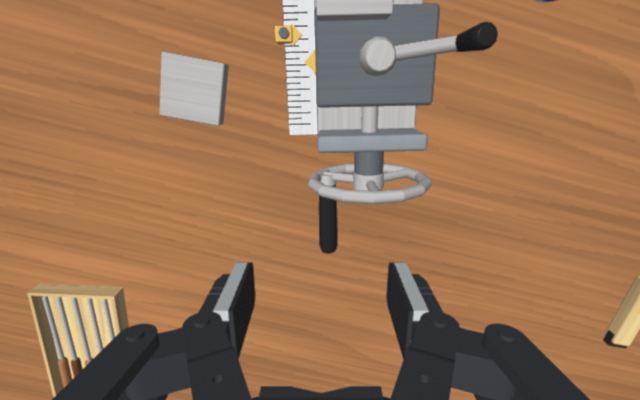

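The view confirms the clamp is slack. The grip axis is at bed y 36.8, z 80.4 mm, so the wheel angle is about 242° modulo a turn. I'll tilt the gripper 15° away from the wheel and pinch the grip about 58 mm out.

Emit:
move_arm(rows=[[0,5,-0.4,-20,2,10,0.3],[0,10,-0.9,-40,4,20,0.3],[0,15,-1.3,-61,5.5,40,0.3],[0,15,-1.3,-61,5.5,70,0.3],[0,15,-1.3,-61,5.5,100,0.3],[0,15,-1.3,-61,5.5,130,0.3],[0,15,-1.3,-61,5.5,155,0.3],[0,15,-1.3,-61,5.5,178,0.3],[0,15,-1.3,-61,5.5,195,0.3],[0,15,-1.3,-61,5.5,203.5,0.3],[0,15,-1.3,-61,5.5,203.5,0.3],[0,15,-1.3,-61,5.5,203.5,0.3]])

```text
t: 7.07
tcp_pos: [0.4679, 0.0017, 0.085]
tool_rot: [0.982, 0.136, 0.129, -0.017]
force: [-0.4, 0.2, 1.2]
finger_gap: 0.702
gripper_force: 0.0
```

```bash
python3 - <<'E'
from h import *
from scipy.spatial.transform import Rotation as Ro
r=readout.sense();print(r["tcp_pos"],r["force"],r["finger_gap"],r["q"].round(3))
M=Ro.from_quat(r["tool_rot"]).as_matrix(); print(M.round(3))
O=np.array([.6603,.0184]);a=np.radians(15.8);c,n=np.cos(a),np.sin(a)
q=r["tcp_pos"][:2]-O; print("bed",q@[c,n]*1000,q@[-n,c]*1000)
# circle rows from theta0 in tool axes
bed=np.array([[c,n,0],[-n,c,0],[0,0,1]]).T
T=M.T@bed
for t0 in (242,62):
  for d in range(15,196,15):
    f=lambda t:np.array([0,-42*np.sin(np.radians(t)),42*np.cos(np.radians(t))])
    print(t0+d,(T@(f(t0+d)-f(t0))).round(1).tolist())
E
```

```text
[0.46792094 0.00167136 0.08495007] [-0.41007058  0.16324576  1.19468197] 0.7017342397772329 [-0.323  0.619  2.132  0.704  0.223  0.298]
[[ 0.93   0.271  0.25 ]
 [ 0.262 -0.963  0.068]
 [ 0.259  0.003 -0.966]]
bed -189.6654708309415 36.28442267610186
257 [2.7, -3.8, -9.9]
272 [5.5, -4.8, -20.5]
287 [8.3, -3.0, -30.9]
302 [10.9, 1.6, -40.5]
317 [13.0, 8.6, -48.7]
332 [14.7, 17.5, -54.8]
347 [15.7, 27.8, -58.5]
362 [16.0, 38.7, -59.5]
377 [15.5, 49.5, -57.7]
392 [14.3, 59.5, -53.3]
407 [12.5, 67.9, -46.5]
422 [10.2, 74.3, -37.9]
437 [7.6, 78.1, -27.9]
77 [-2.7, 3.8, 9.9]
92 [-5.5, 4.8, 20.5]
107 [-8.3, 3.0, 30.9]
122 [-10.9, -1.6, 40.5]
137 [-13.0, -8.6, 48.7]
152 [-14.7, -17.5, 54.8]
167 [-15.7, -27.8, 58.5]
182 [-16.0, -38.7, 59.5]
197 [-15.5, -49.5, 57.7]
212 [-14.3, -59.5, 53.3]
227 [-12.5, -67.9, 46.5]
242 [-10.2, -74.3, 37.9]
257 [-7.6, -78.1, 27.9]
```

The tilt puts the wrist near its singularity (q5 = 0.22), so I'll reduce it to 8° and then close.

Emit:
move_arm(rows=[[0,-3,0,0,-0.5,-1,0.4],[0,-6,0,0,-0.5,-1,0.5],[0,-7,0,0,-0.5,-1,0.7],[0,-7,0,0,-0.5,-1,1],[0,-7,0,0,-0.5,-1,1],[0,-7,0,0,-0.5,-1,1],[0,-7,0,0,-0.5,-1,1],[0,-7,0,0,-0.5,-1,1],[0,-7,0,0,-0.5,-1,1],[0,-7,0,0,-0.5,-1,1]], squeeze=30)

```text
t: 7.9
tcp_pos: [0.4698, 0.0013, 0.0879]
tool_rot: [0.988, 0.137, 0.073, -0.006]
force: [4.0, -3.6, 4.0]
finger_gap: 0.205
gripper_force: 29.5
```

```bash
cat > circ.py <<'E'
from h import *
from scipy.spatial.transform import Rotation as Ro
import sys
def circ(t0s,step=15,n=12,r=41.8):
    s=readout.sense();print(s["t"],s["tcp_pos"],s["force"],s["finger_gap"],s["q"].round(3))
    M=Ro.from_quat(s["tool_rot"]).as_matrix(); a=np.radians(15.8);c,n_=np.cos(a),np.sin(a)
    O=np.array([.6603,.0184]);g=s["tcp_pos"]+M[:,2]*.006;q=g[:2]-O;y=q@[-n_,c]*1000;z=g[2]*1000-100
    print("grasp bed",q@[c,n_]*1000,y,g[2]*1000,"theta",np.degrees(np.arctan2(-y,z))%360,"r",np.hypot(y,z))
    T=M.T@np.array([[c,n_,0],[-n_,c,0],[0,0,1]]).T
    f=lambda t:r*np.array([0,-np.sin(np.radians(t)),np.cos(np.radians(t))])
    for t0 in t0s:
        print([(T@(f(t0+step*i)-f(t0))).round(1).tolist() for i in range(1,n+1)])
E
python3 -c "from circ import *; circ([242,62])"
```

```text
7.9 [0.46977526 0.00132245 0.08794195] [ 3.97980348 -3.56052537  3.98176049] 0.20453801463815507 [-0.278  0.608  2.052  0.202  0.359  0.833]
grasp bed -187.09601140381758 35.397257217136065 82.0070504436492 theta 243.05509562500558 r 39.70783363813084
[[1.5, -3.7, -10.1], [3.1, -4.7, -20.9], [4.7, -2.8, -31.5], [6.1, 1.8, -41.3], [7.4, 8.8, -49.6], [8.3, 17.7, -55.8], [8.9, 28.0, -59.5], [9.0, 38.8, -60.4], [8.8, 49.6, -58.6], [8.1, 59.5, -54.0], [7.1, 67.8, -47.1], [5.8, 74.1, -38.2]]
[[-1.5, 3.7, 10.1], [-3.1, 4.7, 20.9], [-4.7, 2.8, 31.5], [-6.1, -1.8, 41.3], [-7.4, -8.8, 49.6], [-8.3, -17.7, 55.8], [-8.9, -28.0, 59.5], [-9.0, -38.8, 60.4], [-8.8, -49.6, 58.6], [-8.1, -59.5, 54.0], [-7.1, -67.8, 47.1], [-5.8, -74.1, 38.2]]
```

Pinched. Now the first half turn, then I'll check the force.

Emit:
move_arm(rows=[[0,0,0,1.5,-3.7,-10.1,1],[0,0,0,3.1,-4.7,-20.9,1],[0,0,0,4.7,-2.8,-31.5,1],[0,0,0,6.1,1.8,-41.3,1],[0,0,0,7.4,8.8,-49.6,1],[0,0,0,8.3,17.7,-55.8,1],[0,0,0,8.9,28,-59.5,1],[0,0,0,9,38.8,-60.4,1],[0,0,0,8.8,49.6,-58.6,1],[0,0,0,8.1,59.5,-54,1],[0,0,0,7.1,67.8,-47.1,1],[0,0,0,5.8,74.1,-38.2,1]])

```text
t: 8.9
tcp_pos: [0.49, -0.0703, 0.1272]
tool_rot: [0.988, 0.137, 0.073, -0.006]
force: [5.8, 0.4, 1.9]
finger_gap: 0.206
gripper_force: 30.2
```

```bash
python3 -c "from circ import *; circ([62])"
```

```text
8.9 [ 0.48996226 -0.07032767  0.1272157 ] [5.8157185  0.36639854 1.86499964] 0.20627089206390417 [-0.418  0.54   1.963  0.175  0.527  0.731]
grasp bed -187.18132376811792 -39.04511713324075 121.28071994847352 theta 61.408336241360914 r 44.467855957689814
[[-1.5, 3.7, 10.1], [-3.1, 4.7, 20.9], [-4.7, 2.8, 31.5], [-6.1, -1.8, 41.3], [-7.4, -8.8, 49.6], [-8.3, -17.7, 55.8], [-8.9, -28.0, 59.5], [-9.0, -38.9, 60.4], [-8.8, -49.6, 58.5], [-8.1, -59.5, 54.0], [-7.1, -67.9, 47.1], [-5.8, -74.1, 38.2]]
```

Emit:
move_arm(rows=[[0,0,0,-1.5,3.7,10.1,1],[0,0,0,-3.1,4.7,20.9,1],[0,0,0,-4.7,2.8,31.5,1],[0,0,0,-6.1,-1.8,41.3,1],[0,0,0,-7.4,-8.8,49.6,1],[0,0,0,-8.3,-17.7,55.8,1],[0,0,0,-8.9,-28,59.5,1],[0,0,0,-9,-38.8,60.4,1],[0,0,0,-8.8,-49.6,58.6,1],[0,0,0,-8.1,-59.5,54,1],[0,0,0,-7.1,-67.8,47.1,1],[0,0,0,-5.8,-74.1,38.2,1]])

```text
t: 9.9
tcp_pos: [0.4698, 0.0015, 0.0878]
tool_rot: [0.988, 0.137, 0.073, -0.006]
force: [5.7, -8.2, 2.1]
finger_gap: 0.209
gripper_force: 30.6
```

Emit:
move_arm(rows=[[0,0,0,1.5,-3.7,-10.1,1],[0,0,0,3.1,-4.7,-20.9,1],[0,0,0,4.7,-2.8,-31.5,1],[0,0,0,6.1,1.8,-41.3,1],[0,0,0,7.4,8.8,-49.6,1],[0,0,0,8.3,17.7,-55.8,1],[0,0,0,8.9,28,-59.5,1],[0,0,0,9,38.8,-60.4,1],[0,0,0,8.8,49.6,-58.6,1],[0,0,0,8.1,59.5,-54,1],[0,0,0,7.1,67.8,-47.1,1],[0,0,0,5.8,74.1,-38.2,1]])

```text
t: 10.9
tcp_pos: [0.49, -0.0704, 0.1269]
tool_rot: [0.988, 0.137, 0.073, -0.006]
force: [5.7, -0.6, 2.7]
finger_gap: 0.209
gripper_force: 30.4
```

```bash
python3 - <<'E'
from circ import *
circ([62])
s=imaging.snapshot("wrist"); cv2.imwrite("pics/w3.png",s["img"][:,:,::-1]); np.savez("/tmp/w3.npz",**s)
E
```

```text
10.9 [ 0.48997397 -0.07043326  0.1268994 ] [ 5.69565424 -0.55688283  2.74670363] 0.2087070462615975 [-0.418  0.541  1.963  0.174  0.526  0.732]
grasp bed -187.2012045152399 -39.151411738805656 120.96407276167011 theta 61.832665914592596 r 44.41087015470523
[[-1.5, 3.7, 10.1], [-3.1, 4.7, 20.9], [-4.7, 2.8, 31.5], [-6.1, -1.8, 41.3], [-7.3, -8.8, 49.6], [-8.3, -17.8, 55.8], [-8.8, -28.0, 59.5], [-9.0, -38.9, 60.4], [-8.7, -49.6, 58.5], [-8.1, -59.5, 54.0], [-7.1, -67.9, 47.0], [-5.8, -74.1, 38.2]]
```

View pics/w3.png

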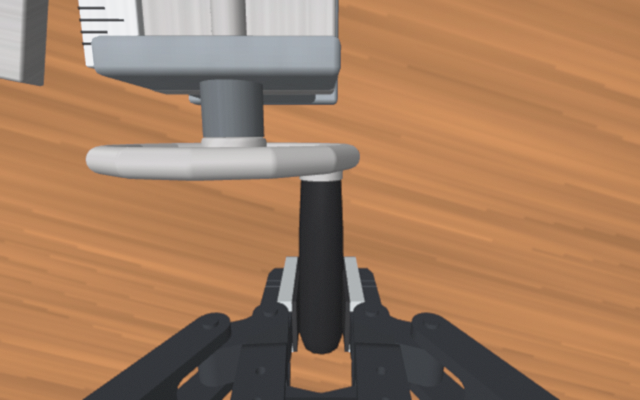

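The grip at (321,260) is held securely, with the body clear of the wheel. Next: the last half turn, release, and retreat.

Emit:
move_arm(rows=[[0,0,0,-1.5,3.7,10.1,1],[0,0,0,-3.1,4.7,20.9,1],[0,0,0,-4.7,2.8,31.5,1],[0,0,0,-6.1,-1.8,41.3,1],[0,0,0,-7.4,-8.8,49.6,1],[0,0,0,-8.3,-17.7,55.8,1],[0,0,0,-8.9,-28,59.5,1],[0,0,0,-9,-38.8,60.4,1],[0,0,0,-8.8,-49.6,58.6,1],[0,0,0,-8.1,-59.5,54,1],[0,0,0,-7.1,-67.8,47.1,1],[0,0,0,-5.8,-74.1,38.2,1]])

```text
t: 11.95
tcp_pos: [0.4698, 0.0015, 0.0878]
tool_rot: [0.988, 0.137, 0.073, -0.006]
force: [5.0, -8.4, 3.3]
finger_gap: 0.207
gripper_force: 30.7
```

Emit:
move_arm(rows=[[0,0,0,0,0,0,1],[0,0,0,0,0,0,0.6],[0,0,0,0,0,0,0.4],[0,0,0,0,0,0,0.3],[0,0,0,0,0,0,0.3],[0,0,0,0,0,-15,0.3],[0,0,0,0,0,-45,0.3],[0,0,0,0,0,-80,0.3],[0,0,0,0,0,-115,0.3],[0,0,0,0,0,-150,0.3],[0,0,0,0,0,-165,0.3],[0,0,0,0,0,-170,0.3]])

```text
t: 12.95
tcp_pos: [0.4438, -0.0032, 0.2574]
tool_rot: [0.988, 0.137, 0.071, -0.007]
force: [0.2, 0.3, 0.1]
finger_gap: 0.702
gripper_force: 0.0
```

```bash
python3 - <<'E'
from circ import *
circ([])
E
```

```text
12.95 [ 0.44376782 -0.00321283  0.2574159 ] [0.15654247 0.33918062 0.08878492] 0.7019901015908543 [-0.307  0.236  1.952  0.101  0.834  0.924]
grasp bed -213.37967077340164 38.131779110306965 251.47738104553392 theta 345.87036911389106 r 156.2031675304029
```

Emit:
move_arm(rows=[[0,-2,0,20,-2,5,0.3],[0,-5,0,45,-5,15,0.3],[0,-8,0,72,-8,30,0.3],[0,-8,0,97,-10,48,0.3],[0,-8,0,113,-12,63,0.3],[0,-8,0,113,-12,63,0.3],[0,-8,0,113,-12,63,0.3],[0,-8,0,113,-12,63,0.3]])

```text
t: 13.62
tcp_pos: [0.5545, 0.0411, 0.2071]
tool_rot: [0.991, 0.137, -0.002, 0.001]
force: [-0.3, 0.2, 0.3]
finger_gap: 0.701
gripper_force: 0.0
```

```bash
cat > tips2.py <<'E'
from circ import *
def run(tag):
    s=imaging.snapshot("wrist"); s=imaging.snapshot("wrist"); np.savez(f"/tmp/{tag}.npz",**s)
    O=np.array([.6603,.0184]);a=np.radians(15.8);c,n=np.cos(a),np.sin(a)
    B=lambda p:np.array([(p[:2]-O)@[c,n],(p[:2]-O)@[-n,c]])*1000
    hsv=cv2.cvtColor(s["img"],cv2.COLOR_RGB2HSV)
    m=((hsv[...,0]>14)&(hsv[...,0]<32)&(hsv[...,1]>130)&(hsv[...,2]>110)).astype(np.uint8)
    k,l,st,ce=cv2.connectedComponentsWithStats(m); P=cloud(s); zm=None
    for i in range(1,k):
        v,u=np.nonzero(l==i); b=B(onplane(s,*ce[i],.09))
        if st[i,4]<30 or not(40<b[1]<90 and abs(b[0])<60): continue
        Q=np.array([B(onplane(s,x,y,.09)) for x,y in zip(u,v)])
        print("comp",st[i],"z",np.percentile(P[l==i][:,2],[5,50,95]).round(4))
        for y0 in range(46,70,1):
            w=Q[abs(Q[:,1]-y0)<.5]
            if len(w): print(y0,len(w),w[:,0].min().round(1),w[:,0].max().round(1),"mid",((w[:,0].min()+w[:,0].max())/2).round(2))
    C=-cam(s)[0].T@cam(s)[1]; print("cam bed",B(C),C[2]); 
    return s
E
python3 - <<'E'
from tips2 import *
s=run("w4"); im=s["img"]
t=proj(s,[.6603-.008*.962-.056*.272,.0184-.008*.272+.056*.962,.09]).astype(int); print(t)
y,x=max(t[1]-45,0),max(t[0]-60,0)
cv2.imwrite("pics/w4.png",cv2.resize(im[y:y+90,x:x+120],None,fx=6,fy=6,interpolation=cv2.INTER_NEAREST)[:,:,::-1])
circ([])
E
```

```text
comp [317  61  15  30 233] z [0.0906 0.0926 0.0966]
46 57 -16.8 -0.1 mid -8.47
47 36 -15.0 -1.3 mid -8.14
48 29 -13.8 -1.9 mid -7.83
49 32 -13.2 -3.6 mid -8.41
50 13 -12.0 -4.8 mid -8.39
51 20 -11.4 -5.4 mid -8.39
52 7 -10.2 -6.6 mid -8.38
53 9 -9.6 -7.2 mid -8.37
54 1 -8.4 -8.4 mid -8.37
comp [278  62  35  26 481] z [1.000e-04 9.890e-02 1.007e-01]
57 2 -7.8 -7.2 mid -7.48
58 12 -9.6 -6.0 mid -7.79
59 15 -10.2 -4.8 mid -7.49
60 17 -11.4 -4.2 mid -7.8
61 32 -12.6 -3.1 mid -7.82
62 19 -13.2 -2.5 mid -7.82
63 48 -14.4 -0.7 mid -7.55
64 35 -15.0 -0.2 mid -7.57
65 40 -14.4 -0.7 mid -7.56
66 31 -13.2 -0.7 mid -6.95
67 13 -12.6 -1.9 mid -7.23
68 13 -12.6 -1.9 mid -7.23
69 7 -12.6 -1.9 mid -7.23
cam bed [-11.26616062  52.14542037] 0.32520791265610793
[313  75]
13.7167 [0.55502656 0.0407326  0.20847155] [ 0.19775028 -0.40369688  0.33585287] 0.6984497621393745 [-0.126  0.498  1.654 -0.003  0.989  1.172]
grasp bed -95.22367357927975 50.138171829684175 202.47156868674858 theta 333.92802306870215 r 114.08005374975052
```

View pics/w4.png

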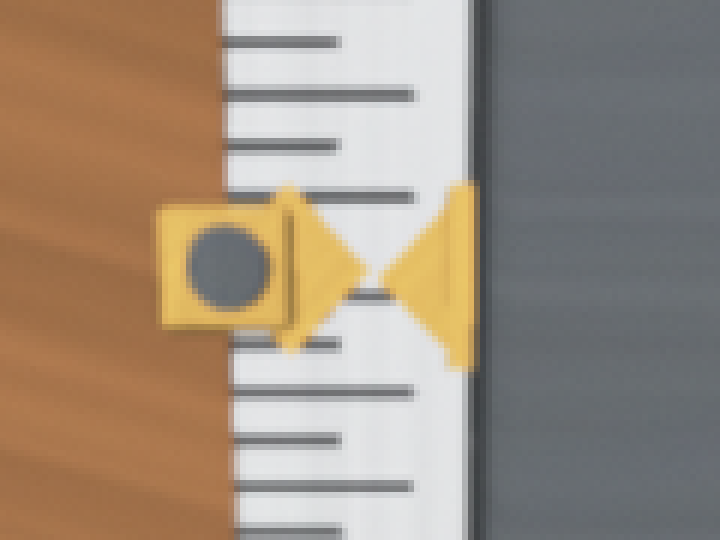

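The picture shows the rider tooth tip at crop (370,270) and the pointer tip at (383,277). The pointer is short by about 0.67 mm, which is about 24° more. I'll go back to the grip.

Emit:
move_arm(rows=[[0,2,0,-20,2,-20,0.3],[0,4,0,-50,5,-36,0.3],[0,6,0,-80,8,-43,0.3],[0,8,0,-105,11,-46.7,0.3],[0,8,0,-120.7,12,-46.7,0.3],[0,8,0,-120.7,12,-46.7,0.3],[0,8,0,-120.7,12,-46.7,0.3]])

```text
t: 14.3
tcp_pos: [0.4427, -0.0037, 0.2562]
tool_rot: [0.988, 0.136, 0.07, -0.008]
force: [0.1, -0.8, -0.1]
finger_gap: 0.702
gripper_force: 0.0
```

Emit:
move_arm(rows=[[0,0,0,0,0,30,0.3],[0,0,0,0,0,65,0.3],[0,0,0,0,0,100,0.3],[0,0,0,0,0,135,0.3],[0,0,0,0,0,160,0.3],[0,0,0,0,0,170,0.3],[0,0,0,0,0,170,0.6],[0,0,0,0,0,170,1],[0,0,0,0,0,170,1],[0,0,0,0,0,170,1],[0,0,0,0,0,170,1],[0,0,0,0,0,170,1]], squeeze=30)

```text
t: 15.3
tcp_pos: [0.4676, 0.0019, 0.0885]
tool_rot: [0.988, 0.137, 0.071, -0.007]
force: [-0.7, -4.7, 1.7]
finger_gap: 0.208
gripper_force: 29.5
```

```bash
python3 -c "from circ import *; circ([242],8,4)"
```

```text
15.3 [0.46760644 0.00187174 0.08847185] [-0.73225114 -4.7453498   1.70070361] 0.20827001095100744 [-0.278  0.606  2.054  0.199  0.363  0.836]
grasp bed -189.05642758870846 36.52727882690377 82.53349046854656 theta 244.44393950337562 r 40.488529903056815
[[0.8, -2.3, -5.3], [1.6, -3.9, -10.8], [2.4, -4.7, -16.6], [3.2, -4.7, -22.3]]
```

Emit:
move_arm(rows=[[0,0,0,0.8,-2.3,-5.3,1],[0,0,0,1.6,-3.9,-10.8,1],[0,0,0,2.4,-4.7,-16.6,1],[0,0,0,2.4,-4.7,-16.6,1],[0,0,0,2.4,-4.7,-16.6,1]])

```text
t: 15.72
tcp_pos: [0.4665, 0.006, 0.1052]
tool_rot: [0.988, 0.137, 0.071, -0.006]
force: [-1.7, -8.2, 1.0]
finger_gap: 0.207
gripper_force: 29.8
```

```bash
python3 -c "from circ import *; circ([])"
```

```text
15.7167 [0.46651894 0.005968   0.10517734] [-1.68699915 -8.19778114  1.0101676 ] 0.2074306913380859 [-0.269  0.567  2.048  0.174  0.405  0.871]
grasp bed -188.9865696287546 40.759586723330706 99.23914557433471 theta 268.9305906039123 r 40.76668749498506
```

Emit:
move_arm(rows=[[0,0,0,0,0,0,0.6],[0,0,0,0,0,0,0.4],[0,0,0,0,0,0,0.3],[0,0,0,0,0,0,0.3],[0,0,0,0,0,-15,0.3],[0,0,0,0,0,-45,0.3],[0,0,0,0,0,-80,0.3],[0,0,0,0,0,-115,0.3],[0,0,0,0,0,-145,0.3],[0,0,0,0,0,-153,0.3]])

```text
t: 16.55
tcp_pos: [0.4459, 0.0018, 0.2592]
tool_rot: [0.988, 0.137, 0.073, -0.007]
force: [0.5, -0.1, 1.2]
finger_gap: 0.698
gripper_force: 0.0
```

Emit:
move_arm(rows=[[0,-2,0,20,0,5,0.3],[0,-5,0,45,-3,15,0.3],[0,-8,0,72,-5,30,0.3],[0,-8,0,97,-6,48,0.3],[0,-8,0,113,-7,63,0.3],[0,-8,0,113,-7,63,0.3],[0,-8,0,113,-7,63,0.3],[0,-8,0,113,-7,63,0.3]])

```text
t: 17.22
tcp_pos: [0.5572, 0.0415, 0.2078]
tool_rot: [0.991, 0.137, -0.001, 0.001]
force: [-0.0, 0.3, -0.7]
finger_gap: 0.702
gripper_force: 0.0
```

```bash
python3 - <<'E'
from tips2 import *
s=run("w5"); im=s["img"]
cv2.imwrite("pics/w5.png",cv2.resize(im[20:130,250:500],None,fx=3,fy=3,interpolation=cv2.INTER_CUBIC)[:,:,::-1])
circ([])
E
```

```text
comp [317  65  14  29 219] z [0.0908 0.0932 0.0963]
46 40 -15.8 0.9 mid -7.46
47 39 -14.0 0.3 mid -6.83
48 38 -13.4 -2.0 mid -7.7
49 16 -12.2 -3.2 mid -7.68
50 26 -11.6 -3.8 mid -7.68
51 10 -10.4 -5.0 mid -7.66
52 15 -9.8 -5.6 mid -7.66
53 4 -8.6 -6.8 mid -7.66
54 2 -8.0 -7.4 mid -7.66
comp [278  67  35  25 471] z [0.0005 0.0989 0.1008]
57 4 -8.0 -6.8 mid -7.36
58 7 -9.8 -6.2 mid -7.96
59 18 -10.4 -5.0 mid -7.67
60 19 -11.0 -3.8 mid -7.38
61 23 -12.2 -3.2 mid -7.69
62 39 -13.4 -1.4 mid -7.41
63 24 -14.6 -0.8 mid -7.73
64 50 -14.6 -0.2 mid -7.44
65 29 -14.6 -0.8 mid -7.73
66 32 -13.4 -1.4 mid -7.41
67 14 -12.8 -2.0 mid -7.4
68 10 -12.8 -2.0 mid -7.4
69 7 -12.8 -2.0 mid -7.4
cam bed [-8.70569092 51.9379092 ] 0.32579528568908594
17.3167 [0.55760113 0.04118158 0.20882685] [ 0.29558503 -0.41014662  0.09670149] 0.6968059746758662 [-0.125  0.501  1.648 -0.003  0.993  1.173]
grasp bed -92.61970898129505 49.867213037816036 202.82687166369737 theta 334.1283378626516 r 114.28081410412432
```

View pics/w5.png

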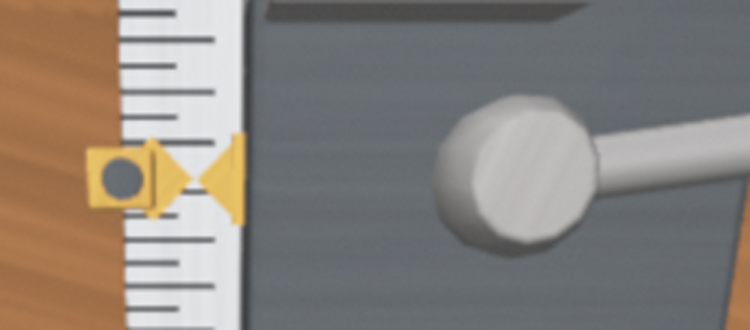

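The tips now agree within about 0.1 mm, with rider and pointer both at crop row ~178. Next I'll locate the clamp post to tighten it.

Emit:
move_arm(rows=[[0,0,0,0,0,-30,0.3],[0,0,0,5,10,-60,0.3],[0,0,0,15,35,-80,0.3],[0,0,0,30,65,-92,0.3],[0,0,0,45,90,-92,0.3],[0,0,0,52,105,-92,0.3],[0,0,0,52,105,-92,0.3],[0,0,0,52,105,-92,0.3]])

```text
t: 17.98
tcp_pos: [0.6364, -0.046, 0.301]
tool_rot: [0.991, 0.136, -0.0, 0.001]
force: [-0.5, 0.2, 0.4]
finger_gap: 0.698
gripper_force: 0.0
```

```bash
python3 - <<'E'
from circ import *
s=imaging.snapshot("wrist");s=imaging.snapshot("wrist")
P=cloud(s); O=np.array([.6603,.0184]);a=np.radians(15.8);c,n=np.cos(a),np.sin(a)
Q=P[...,:2]-O; B=np.dstack([Q@[c,n],Q@[-n,c],P[...,2]])*1000; ok=s["z_map"]>0
for nm,lo,hi in(("post",178.5,184),("postlow",152,178),("hub",146.5,151),("carr",127,131)):
    m=(ok&(B[...,2]>lo)&(B[...,2]<hi)&(abs(B[...,0])<90)&(abs(B[...,1])<90)).astype(np.uint8)
    k,l,st,ce=cv2.connectedComponentsWithStats(m)
    for i in range(1,k):
        if st[i,4]>40: q=B[l==i]; r=cv2.minAreaRect(q[:,:2].astype(np.float32)); print(nm,st[i],q.mean(0).round(1),np.round(r[0],1),np.round(r[1],1))
circ([])
E
```

```text
post [317 139  21  20 296] [  0.2 -57.7 180.2] [ -0.1 -57.8] [13.4 13.4]
postlow [316 133  22  17  93] [  5.7 -56.8 171.1] [  4.2 -56.7] [ 7.1 15.1]
hub [192 104  68  14 904] [ 22.7  17.4 149.3] [22.7 17.7] [ 9.5 50. ]
hub [239 137  28  27 558] [ -7.1  -0.6 148.3] [-7.3 -0.8] [20.4 20.3]
carr [ 201  103  111   83 6273] [ -9.4  -1.2 128.4] [-7.1 -0.6] [68.5 89.2]
18.0833 [ 0.63574537 -0.04459654  0.30078552] [-0.20699319  0.16301698  0.06704509] 0.700868305023822 [-0.244  0.501  1.348 -0.002  1.292  1.052]
grasp bed -40.787248328434984 -53.9411142433015 294.7855309870405 theta 15.478776310993696 r 202.1164191442947
```

The post is at bed (0,−57.7) and the pivot at (−7.1,−0.7), so the clamp is at 1.15 rad (slack). The post slid in the pads last time, so this time I'll turn the gripper so that it closes along the lever's tangent and rotate it with the lever.

Emit:
move_arm(rows=[[0,0,-7,4,0.5,0,0.3],[0,0,-14,8,1,0,0.3],[0,0,-21,12,1.5,0,0.3],[0,0,-28,16,2,0,0.3],[0,0,-35,20,2.5,0,0.3],[0,0,-42,24,3,0,0.3],[0,0,-49,28,3.5,0,0.3],[0,0,-56,32,4,0,0.3],[0,0,-63,36,4,0,0.3],[0,0,-70,40,4,0,0.3],[0,0,-77,41,4,0,0.3],[0,0,-84,41,4,0,0.3]])

```text
t: 19.08
tcp_pos: [0.6768, -0.0363, 0.3007]
tool_rot: [0.641, 0.767, -0.001, 0.001]
force: [0.1, -0.2, 0.4]
finger_gap: 0.696
gripper_force: 0.0
```

Emit:
move_arm(rows=[[0,0,-6.5,0,0,20,0.3],[0,0,-13,0,0,45,0.3],[0,0,-13,0,0,70,0.3],[0,0,-13,0,0,75,0.3],[0,0,-13,0,0,75,0.3]])

```text
t: 19.5
tcp_pos: [0.6756, -0.0368, 0.2235]
tool_rot: [0.553, 0.833, -0.002, -0.002]
force: [0.1, -0.7, -0.0]
finger_gap: 0.699
gripper_force: 0.0
```

```bash
python3 - <<'E'
from circ import *
circ([])
s=readout.sense(); M=Ro.from_quat(s["tool_rot"]).as_matrix(); a=np.degrees(np.arctan2(M[1,1],M[0,1]))-15.8; print("tool y in bed deg",a)
a0=np.radians(15.8);c,n=np.cos(a0),np.sin(a0)
T=M.T@np.array([[c,n,0],[-n,c,0],[0,0,1]]).T
tcp=np.r_[[(s["tcp_pos"][:2]-[.6603,.0184])@[c,n]*1000,(s["tcp_pos"][:2]-[.6603,.0184])@[-n,c]*1000],0]
print("to post", T@(np.array([0,-57.8,0])-tcp))
f=lambda d:57.6*np.array([np.cos(np.radians(d)),np.sin(np.radians(d)),0])
print([[round(6*i,1)]+(T@(f(-83-6*i)-f(-83))).round(1).tolist()[:2] for i in range(1,13)])
E
```

```text
19.5 [ 0.67557003 -0.03678769  0.22354894] [ 0.12353783 -0.68755276 -0.00820243] 0.6993285224688952 [-0.218  0.634  1.321 -0.003  1.192 -0.615]
grasp bed -0.366000140090449 -57.25909562381887 217.54903342898268 theta 25.971091914251026 r 130.75312344929173
tool y in bed deg 7.005853079276992
to post [-0.57632058  0.26509683 -0.00192042]
[[6, 0.3, -6.0], [12, 1.3, -12.0], [18, 2.8, -17.8], [24, 5.0, -23.4], [30, 7.7, -28.8], [36, 11.0, -33.9], [42, 14.8, -38.5], [48, 19.1, -42.8], [54, 23.7, -46.6], [60, 28.8, -49.9], [66, 34.2, -52.6], [72, 39.8, -54.8]]
```

Emit:
move_arm(rows=[[0,0,0,-0.5,0,18,0.3],[0,0,0,-0.5,0,33,0.3],[0,0,0,-0.5,0,39,0.3],[0,0,0,-0.5,0,39,0.5],[0,0,0,-0.5,0,39,0.8],[0,0,0,-0.5,0,39,1],[0,0,0,-0.5,0,39,1],[0,0,0,-0.5,0,39,1],[0,0,0,-0.5,0,39,1],[0,0,0,-0.5,0,39,1]], squeeze=30)

```text
t: 20.33
tcp_pos: [0.6787, -0.0391, 0.1884]
tool_rot: [0.554, 0.833, -0.001, 0.002]
force: [-1.7, -2.2, 5.0]
finger_gap: 0.161
gripper_force: 29.5
```

Emit:
move_arm(rows=[[0,0,6,0.3,-6,0,1],[0,0,12,1.3,-12,0,1],[0,0,18,2.8,-17.8,0,1],[0,0,24,5,-23.4,0,1],[0,0,30,7.7,-28.8,0,1],[0,0,36,11,-33.9,0,1],[0,0,42,14.8,-38.5,0,1],[0,0,48,19.1,-42.8,0,1],[0,0,54,23.7,-46.6,0,1],[0,0,60,28.8,-49.9,0,1],[0,0,65,33.2,-52.2,0,1],[0,0,68,36,-53.4,0,1]])

```text
t: 21.33
tcp_pos: [0.6135, -0.0287, 0.1884]
tool_rot: [0.925, 0.38, -0.002, 0.004]
force: [-6.1, -8.2, 10.0]
finger_gap: 0.16
gripper_force: 29.7
```

```bash
python3 - <<'E'
from circ import *
circ([])
s=readout.sense(); M=Ro.from_quat(s["tool_rot"]).as_matrix(); print("tool y in bed deg",np.degrees(np.arctan2(M[1,1],M[0,1]))-15.8,"force tool",M.T@s["force"])
E
```

```text
21.3333 [ 0.61352482 -0.02874899  0.18841891] [-6.11231094 -8.22142531  9.96436443] 0.15959108241578662 [-0.225  0.594  1.524 -0.01   1.023  0.572]
grasp bed -57.867563345978716 -32.67665662127715 182.41911556881647 theta 21.62681043477321 r 88.66044495202345
tool y in bed deg -61.15924303635556 force tool [-10.19356021   1.60279439  -9.88752336]
```

Emit:
move_arm(rows=[[0,0,1,0,-1.5,0,1],[0,0,2,0,-3,0,1],[0,0,2,0,-4,0,1],[0,0,2,0,-4,0,1]])

```text
t: 21.67
tcp_pos: [0.6128, -0.0278, 0.1885]
tool_rot: [0.931, 0.365, -0.001, 0.006]
force: [-2.7, -11.1, 7.0]
finger_gap: 0.165
gripper_force: 29.5
```

```bash
python3 - <<'E'
from circ import *
circ([])
s=readout.sense(); M=Ro.from_quat(s["tool_rot"]).as_matrix(); print("force tool",M.T@s["force"])
E
```

```text
21.6667 [ 0.61281951 -0.02782877  0.18848116] [ -2.66756343 -11.05241696   6.98163583] 0.16489962042887546 [-0.223  0.592  1.529 -0.012  1.015  0.607]
grasp bed -58.27465577512086 -31.625686722705716 182.48158583578353 theta 20.97818434395921 r 88.33683298980358
force tool [-9.51174756  6.36020081 -6.86218319]
```

It's on the stop: the force is rising and the angle is about −149°. I'll release, rise, and verify.

Emit:
move_arm(rows=[[0,0,0,0,2,0,0.8],[0,0,0,0,2,0,0.5],[0,0,0,0,2,0,0.3],[0,0,0,0,2,0,0.3],[0,0,0,0,2,0,0.3],[0,0,0,0,2,-20,0.3],[0,0,0,0,2,-50,0.3],[0,0,0,0,2,-80,0.3],[0,0,0,0,2,-110,0.3],[0,0,0,0,2,-120,0.3],[0,0,0,0,2,-120,0.3]])

```text
t: 22.58
tcp_pos: [0.6151, -0.0244, 0.31]
tool_rot: [0.931, 0.365, 0.003, 0.003]
force: [0.3, 0.3, -0.5]
finger_gap: 0.701
gripper_force: 0.0
```

```bash
python3 - <<'E'
from tips2 import *
s=run("w6")
P=cloud(s); O=np.array([.6603,.0184]);a=np.radians(15.8);c,n=np.cos(a),np.sin(a)
Q=P[...,:2]-O; B=np.dstack([Q@[c,n],Q@[-n,c],P[...,2]])*1000; ok=s["z_map"]>0
for nm,lo,hi in(("post",178.5,184),("hub",146.5,151)):
    m=(ok&(B[...,2]>lo)&(B[...,2]<hi)&(abs(B[...,0])<90)&(abs(B[...,1])<90)).astype(np.uint8)
    k,l,st,ce=cv2.connectedComponentsWithStats(m)
    for i in range(1,k):
        if st[i,4]>40: q=B[l==i]; r=cv2.minAreaRect(q[:,:2].astype(np.float32)); print(nm,st[i],q.mean(0).round(1),np.round(r[0],1),np.round(r[1],1))
cv2.imwrite("pics/w6.png",s["img"][:,:,::-1])
E
```

```text
comp [237  68  25  21 247] z [0.0005 0.0982 0.1006]
57 1 -8.0 -8.0 mid -8.05
58 5 -9.2 -6.5 mid -7.86
59 7 -10.1 -5.3 mid -7.7
60 8 -10.5 -4.5 mid -7.51
61 12 -12.1 -3.4 mid -7.75
62 15 -13.3 -2.6 mid -7.96
63 18 -13.7 -0.7 mid -7.21
64 18 -14.5 -1.1 mid -7.83
65 19 -14.2 -0.3 mid -7.25
66 15 -13.4 -2.7 mid -8.04
67 15 -13.8 -2.3 mid -8.06
68 8 -13.4 -3.1 mid -8.28
69 6 -13.8 -2.4 mid -8.09
cam bed [18.09637336 11.89994573] 0.4250566451717196
post [314 195  19  18 243] [-56.7 -29.8 180.2] [-56.9 -29.9] [13.4 13.1]
hub [282  50  65  45 949] [ 22.4  18.2 149.3] [22.4 17.9] [10.  49.8]
hub [304 106  28  29 578] [-7.300e+00 -1.000e-01  1.483e+02] [-7.5 -0.2] [21.  20.8]
```

View pics/w6.png

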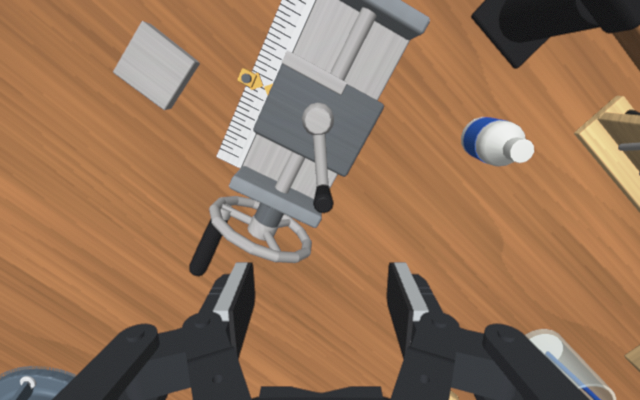

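The post is at −149° (tight stop), seen at (322,198). The pointer (268,89) still faces the rider tooth (258,83), and the bystanders in view haven't moved. Handing in.

```bash
python3 -c "
from station import order
print(order.sign_off())"
```

```text
the job is handed in; nothing more can be done
None
```

The length stop is set and handed in: I swung the clamp slack, cranked the pointer to within about 0.1 mm of the rider's tooth, and swung the clamp back to its tight stop.

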